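Square a die-cast box into the corner of a drilling jig and lock it with the cam

TASK

The die-cast aluminium box is about to be drilled: keeping it flat on the drilling jig's plate, lid up, push it back against the long fence and along it to the end stop until it sits square and flush against both, and then, with it home, swing the red-handled cam lever round until the cam grips the box firmly. Let go and leave the other things on the bench where they are.

Things in the scene. Friction and masses are not known exactly. Their poses are not given: they have to be found in the camera images.
- jig: Drilling jig, fixed to the bench: grey metal plate 300 (x) x 400 (y) x 12 mm thick, with a long fence on its far side and an end stop at its left. Origin at the centre of its underside, at bench height; its x points roughly away from the robot, y roughly to the robot's left, z up.
- jig_fence (a point): Long fence: a straight aluminium bar along the jig's y, 20 mm wide, 20 mm high above the plate, from jig y = -171 to +149 mm. The point is on the inner face (the one towards the robot), at jig x = +115, y = 0 mm, at the height of the plate's top.
- jig_stop (a point): End stop: an aluminium bar along the jig's x, 20 mm wide, 20 mm high above the plate, from jig x = +35 to +111 mm. The point is on the inner face (towards the robot's right), at jig x = +73, y = +155 mm, at the height of the plate's top. A box flush against both bars has its origin at jig x = +67.5, y = +95 mm, axes parallel to the jig's.
- box: Closed die-cast aluminium box, a paper drilling template on its lid, 95 (x) x 120 (y) x 36 mm high, 0.2 to 0.42 kg, loose, slides under 1 to 5 N; too wide to grip. Origin at the centre of its underside, z up, x along the jig's x give or take 0.4 rad at the start, when its centre is 30 to 65 mm short of its place in x and 130 to 200 mm short in y.
- cam_pivot (a point): Pivot of the cam clamp, at handle height (17 mm above the plate), at jig x = -7, y = +105 mm. The cam is a steel disc of radius 22 mm, its top 20 mm above the plate and its centre 8 mm off the pivot; it stands on the robot's side of the box's final place and presses the box towards the long fence.
- cam_grip (a point): On the centre line of the cam lever's red handle, 80 mm from the pivot, 17 mm above the plate. The handle is a level round bar 16 mm thick that ends 95 mm from the pivot.
- cam (a joint): Cam lever angle, rad, growing anticlockwise seen from above. At 0 (open) the lever points 140 deg anticlockwise from the jig's +x; it starts at 0 to 0.5. Below 1.2 the cam is well clear of the box's place; it meets a flush box at about 1.73, grips it firmly from about 1.78 and tightens steeply up to a hard stop at 1.95. It stays where left (friction 0.12 N m); firm takes 10 to 20 N at the handle.
- flux_jar: Bystander, loose on the bench: the white plastic flux jar, 56 mm across, 58 mm tall; origin in the middle of its underside.
- solder_reel: Bystander, loose on the bench: the reel of solder, 60 mm across, 46 mm tall, standing on its end; origin in the middle of its underside.
- screwdriver: Bystander, loose on the bench: the yellow screwdriver, 200 mm long, lying flat.
- cutters: Bystander, loose on the bench: the side cutters with a red and a blue grip, about 125 mm long, 18 mm high.
- circuit_board: Bystander, loose on the bench: the green circuit board with parts on it, 70 x 100 mm, 29 mm high; origin in the middle of its underside.
- multimeter: Bystander, loose on the bench: the yellow multimeter lying on its back, 85 x 175 mm, 45 mm high; origin in the middle of its underside.

How it is judged:
By the outcome, as a careful person would: the job done as asked, in the order asked, and still so for the second after the job is handed in, with the robot touching nothing.
It also fails if it takes over 72 s, if anything falls off the work surface, if the arm or the gripper's body presses on something with over 40 N, if the wrist force passes 120 N, or if a joint passes its speed limit or range.

ROBOT

A 6-joint arm with a two-finger parallel gripper is mounted at the origin on the work surface. World frame = base frame: x ahead of the robot, y to its left, z up, the work surface at z = 0. Lengths are in m, angles in rad, forces in N, time in s.
With the tool pointing down it reaches from about 0.35 to 0.775 m from the base axis. Payload 7.3 kg.
Tool frame: the origin (TCP) lies on the centre line of the jaws, within the pads' length; the fingertips stand 19 mm ahead of it and the grasp point (between the pads) is the TCP; z points along the fingers, y is the direction in which the jaws open and shut (so a half turn about z gives the same grasp; the last joint's range is limited). The gripper opens to 92 mm and grips with 3 to 60 N. Pads are 19 mm wide; open, the fingers measure 130 mm over their backs; the gripper's body (75 mm by 190 mm) begins 47 mm behind the grasp point.
Start: joints at [-1.441, 0.342, 1.524, -0, 1.275, -0.146], TCP at [0.143, -0.505, 0.222] pointing down, gripper open.
Joint ranges: [-2.53, 2.53], [-0.77, 2.02], [0.04, 2.7], [-1, 4.14], [0.28, 2.66], [-3.11, 3.11]. Speed limits (rad/s): [2.57, 2.57, 3.14, 3.14, 3.14, 3.14].

INTERFACE

Orientations are given as [roll, pitch, yaw] about the fixed x, y, z axes, in that order (R = Rz(yaw) Ry(pitch) Rx(roll)).
In Python, from station import get_obs, imaging, arm gives the robot as it stands. The module is installed in compiled form; this text tells all that it offers.
- The arm moves only by the tool play_rows, never from a script. Its argument "increments" is a list of rows, each an object with "linear": the shift along the tool's x, y, z in m, a list of three; "twist": the turn about the tool's z in rad. In form: [{"linear": [tx, ty, tz], "twist": twist}, ...]. A call has exactly 5 rows; each row shifts and turns the commanded pose from where the row before left it, along the tool's axes as they then stand; what a row does not reach is not made up. A row lasts 1/12 s, in which the tool goes at most 41.7 mm and 7.16 degrees, less where a joint would pass 70% of its speed; a pose out of reach is approached as far as the arm can. A call is refused whole if a number of a shift passes 0.0417 or a number of a turn 0.125, either way. A call with a gripper value outside its range is refused whole. "grip" is the closure in counts, from 0 (fully open) to 255 (shut), set as the call begins (left out, the last holds). The fingers move at their own pace and stop on an object; the grip force is fixed at half the most. Time passes only in rows, so rows that do not move let the fingers close, or fill a call up. It gives the time, the measured TCP pose, the force and the opening at its end, in the units of the state.
- get_obs(): the state, without advancing time (a new reading comes with each control period).
- imaging.camera(name): name is "side" or "top"; returns the picture (400x640x3 uint8, blue, green, red); there is no depth.
- imaging.camera_model(name): a dict with "vfov" (degrees; the focal length in pixels is half the picture's height over the tangent of half this angle, whatever the lens; pixels are square), "cx", "cy" (the principal point, pixels), "k1" (the pictures are not rectified: a ray, as slopes to the right and down, at radius r is drawn at 1 + k1 r^2 times it, then the intrinsics apply), "world_from_camera" (4x4, takes a point from camera to world coordinates). Camera axes: x right, y down, z forward; pixel columns grow to the right and rows downward; lengths in m; the calibration is good to about 2 mm. A picture is of the moment at which its call begins. camera_model takes no time and is no camera call.
- arm.close_job(): hands the job in, once; it reports no verdict.
Trained networks look in the newest picture that a camera, given by its name, has taken for a name from the list of things; names that differ only in an ending like _2 or _b are one class to them, and where a whole thing is asked for, a point or a joint stands for the part that bears it (a point fixed in the world has none). Each returns a list of dicts, best first, with "confidence" (0 to 1); they miss things now and then, are a little off and sometimes report something else, mostly with a low value. They report only what shows in the picture. A call takes as long as a camera call.
- imaging.search_frame(camera, thing): "extent" ([left, top, right, bottom] in pixels, round what is visible of it).
- imaging.mark_of(camera, thing): "uv" ([column, row] in pixels: a listed point, or the origin of a listed thing).
The state is a dict: "clock": time; "joints": joint angles; "qvel": joint speeds; "joint_efforts": joint torques, N m; "position": TCP position; "orientation": TCP orientation; "contact_force": force on the tool from outside, world axes, zero at the start; "torque": the same for the moment, N m; "opening": finger opening in m.
Only numpy, scipy, OpenCV 4.12 (cv2) and the standard library are available. Lean on these libraries where they do the work, as an engineer would, in place of code of your own. Each camera call takes 0.05 s, during which the arm holds its last target. There are 200 camera calls.

## Working session

There is one attempt and no reset: what is moved stays moved. The work goes in short steps, Python scripts to look and compute and a tool call to move; the robot and the scene stay as the last step left them, time stands still between calls to the robot, and variables do not carry over. Pictures are saved under pics/ and viewed, on a budget of 10 in all, crops included, one or two more only if the job needs it, and the job is handed in when it is done.

Besides the shell and the picture viewer there is one more tool, called after ">>>" as name(argument=value, ...) on one line, values as JSON. play_rows: Moves the arm, as the interface text tells. Its arguments: {"type":"object","properties":{"increments":{"type":"array"},"grip":{"type":"number"}},"required":["increments"]}

```bash
mkdir -p pics; cat > h.py <<'E'
import numpy as np, cv2
from station import get_obs, imaging, arm
def ray(cam,uv):
    m=imaging.camera_model(cam); f=200/np.tan(np.radians(m["vfov"])/2)
    d=np.array([(uv[0]-m["cx"])/f,(uv[1]-m["cy"])/f]); u=d.copy()
    for _ in range(30): u=d/(1+m["k1"]*(u@u))
    T=np.array(m["world_from_camera"]); return T[:3,3],T[:3,:3]@np.array([u[0],u[1],1])
def at_z(cam,uv,z):
    o,d=ray(cam,uv); return o+d*(z-o[2])/d[2]
def px(cam,P):
    m=imaging.camera_model(cam); f=200/np.tan(np.radians(m["vfov"])/2)
    T=np.array(m["world_from_camera"]); c=T[:3,:3].T@(np.array(P)-T[:3,3]); u=c[:2]/c[2]
    u=u*(1+m["k1"]*(u@u)); return np.array([u[0]*f+m["cx"],u[1]*f+m["cy"]])
E
python3 - <<'E'
from h import *
np.set_printoptions(precision=4,suppress=True)
for c in("top","side"):
    im=imaging.camera(c); cv2.imwrite(f"pics/{c}0.png",im); m=imaging.camera_model(c); print(c,m["vfov"],m["k1"],np.array(m["world_from_camera"]).tolist())
Z={"jig":0,"jig_fence":.012,"jig_stop":.012,"box":.012,"cam_pivot":.029,"cam_grip":.029,"flux_jar":0,"solder_reel":0,"screwdriver":0.01,"cutters":0,"circuit_board":0,"multimeter":0}
for n,z in Z.items():
    for c in ("top","side"):
        r=imaging.mark_of(c,n)[:2]
        print(n,c,[(round(q["confidence"],2),np.round(q["uv"]),at_z(c,q["uv"],z)[:2]) for q in r])
o=get_obs();print(o["position"],o["orientation"],o["clock"],o["contact_force"],o["opening"])
E
```

```text
top 53.9925653373282 -0.032733779733019684 [[0.0029029660590084573, -0.9956062588533424, 0.09359353674325745, 0.4624941376140673], [-0.9999949313070846, -0.0027678251191162596, 0.001573691281325819, 0.01643680756163787], [-0.0013077263472059699, -0.09359763071873789, -0.99560924733333, 1.2794836658663593], [0.0, 0.0, 0.0, 1.0]]
side 43.76612272486629 0.03491898376191528 [[-0.9833281693908822, -0.07371618070737547, 0.16622766311385787, 0.29714810714465156], [-0.18035908694538216, 0.5118078246786676, -0.8399543739715379, 1.2859011081864513], [-0.023158390242085703, -0.8559314664735769, -0.5165704343666869, 0.8636702631366442], [0.0, 0.0, 0.0, 1.0]]
jig top [(0.92, array([315., 208.]), array([0.5478, 0.025 ]))]
jig side [(0.76, array([321., 223.]), array([0.5501, 0.014 ]))]
jig_fence top [(0.75, array([321., 171.]), array([0.6657, 0.0064]))]
jig_fence side [(0.9, array([289., 212.]), array([ 0.6592, -0.0134])), (0.73, array([270., 270.]), array([0.6414, 0.2768]))]
jig_stop top [(0.94, array([274., 180.]), array([0.6377, 0.1588]))]
jig_stop side [(0.94, array([283., 241.]), array([0.6396
[... 784 characters left out ...]
2188]))]
solder_reel side [(0.64, array([336., 148.]), array([ 0.5896, -0.536 ]))]
screwdriver top []
screwdriver side [(0.84, array([377., 190.]), array([ 0.3932, -0.2004]))]
cutters top []
cutters side [(0.89, array([301., 286.]), array([0.5494, 0.3131])), (0.67, array([314., 232.]), array([0.5633, 0.0652]))]
circuit_board top [(0.89, array([410., 196.]), array([ 0.586 , -0.2847]))]
circuit_board side [(0.8, array([328., 177.]), array([ 0.5801, -0.2874]))]
multimeter top [(0.7, array([175., 169.]), array([0.6751, 0.4899]))]
multimeter side [(0.9, array([238., 326.]), array([0.6653, 0.4773]))]
[ 0.143  -0.5052  0.2218] [3.1415 0.     0.2758] 1.3 [ 0.0972 -0.2025  1.0611] 0.09178459691766337
```

```bash
python3 - <<'E'
from h import *
a=cv2.imread("pics/top0.png")[140:290,220:420]; cv2.imwrite("pics/tc.png",cv2.resize(a,None,fx=4,fy=4,interpolation=cv2.INTER_CUBIC))
a=cv2.imread("pics/side0.png")[150:300,220:420]; cv2.imwrite("pics/sc.png",cv2.resize(a,None,fx=4,fy=4,interpolation=cv2.INTER_CUBIC))
E
```

```text
(no output)
```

View pics/tc.png

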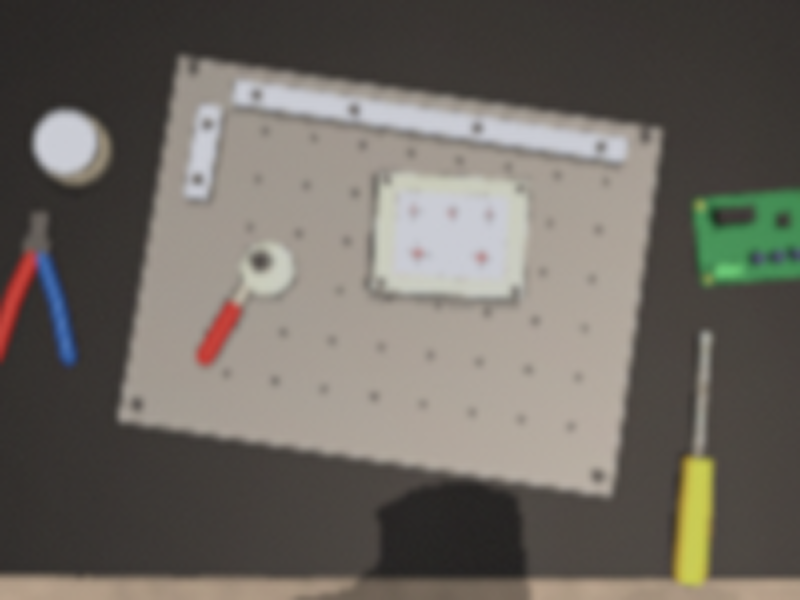

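View pics/sc.png

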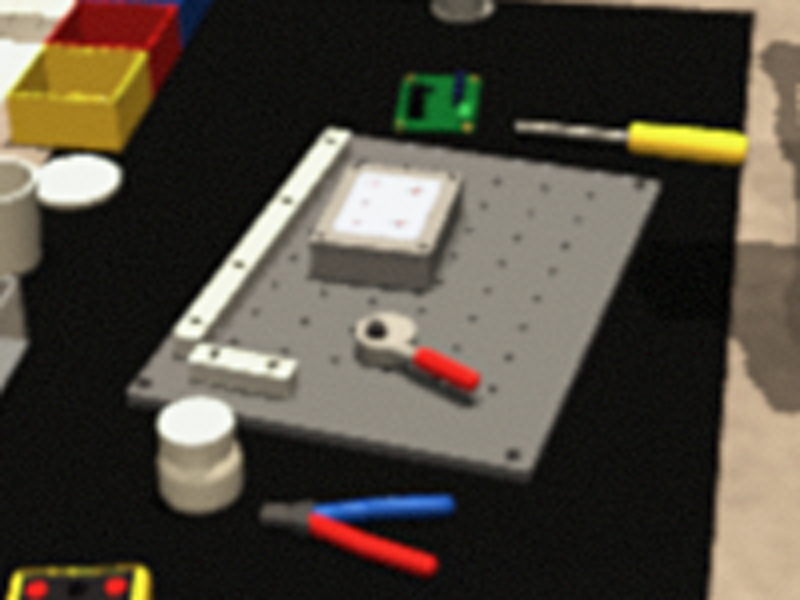

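```bash
cat >> h.py <<'E'
def crop(X,Y): return ((X+.5)/4-.5+220,(Y+.5)/4-.5+140)
def crops(X,Y): return ((X+.5)/4-.5+220,(Y+.5)/4-.5+150)
def fit(P,Q):  # P local, Q world -> yaw,t
    P=np.array(P);Q=np.array(Q)[:,:2];p=P-P.mean(0);q=Q-Q.mean(0)
    a=np.arctan2((p[:,0]*q[:,1]-p[:,1]*q[:,0]).sum(),(p*q).sum()); R=np.array([[np.cos(a),-np.sin(a)],[np.sin(a),np.cos(a)]])
    t=Q.mean(0)-R@P.mean(0); return a,t,np.abs(Q-(P@R.T+t)).max()
E
python3 - <<'E'
from h import *
np.set_printoptions(precision=4,suppress=True)
J=[(.15,.2),(.15,-.2),(-.15,-.2),(-.15,.2)]
a,t,e=fit(J,[at_z("top",crop(*p),.012) for p in [(180,57),(662,127),(612,496),(120,422)]]); print("jig top",a,t,e)
a2,t2,e2=fit(J,[at_z("side",crops(*p),.012) for p in [(130,390),(340,128),(660,180),(527,468)]]); print("jig side",a2,t2,e2)
B=[(.0475,.06),(.0475,-.06),(-.0475,-.06),(-.0475,.06)]
b,s,f=fit(B,[at_z("top",crop(*p),.048) for p in [(376,173),(528,183),(520,302),(370,293)]]); print("box",b,s,f)
R=np.array([[np.cos(a),-np.sin(a)],[np.sin(a),np.cos(a)]])
w=lambda x,y:R@np.array([x,y])+t
print("box in jig",b-a,R.T@(s-t)); print("pivot",w(-.007,.105),"fence",w(.115,0),"stop",w(.073,.155),"home",w(.0675,.095))
g=at_z("top",(272,225),.029)[:2]; print("grip jig",R.T@(g-t)); g=R.T@(at_z("top",crop(207,358),.029)[:2]-t)-[-.007,.105]; print("lever",np.degrees(np.arctan2(g[1],g[0]))-140,np.hypot(*g))
E
```

```text
jig top -0.14476468894605612 [0.5454 0.0164] 0.0009746847472063835
jig side -0.16208711211693003 [0.5412 0.0061] 0.005447488658478439
box -0.05973210575012303 [ 0.5715 -0.027 ] 0.0011068561536425672
box in jig 0.0850325831959331 [ 0.0321 -0.0392]
pivot [0.5536 0.1213] fence [ 0.6592 -0.0002] stop [0.64   0.1592] home [0.6259 0.1007]
grip jig [-0.0762  0.1364]
lever 19.205341044013636 0.08811583243808545
```

>>> play_rows(increments=[{"linear": [0, 0, 0.02], "twist": 0.084}, {"linear": [0, 0, 0.02], "twist": 0.084}, {"linear": [0, 0, 0.02], "twist": 0.084}, {"linear": [0, 0, 0.02], "twist": 0.084}, {"linear": [0, 0, 0.02], "twist": 0.085}], grip=90)

```text
clock: 1.72
position: [0.143, -0.5052, 0.121]
orientation: [3.141, -0.0, -0.149]
contact_force: [-0.7, 1.0, -0.4]
opening: 0.0632
```

>>> play_rows(increments=[{"linear": [0.0172, -0.0357, 0], "twist": 0}, {"linear": [0.0172, -0.0357, 0], "twist": 0}, {"linear": [0.0172, -0.0357, 0], "twist": 0}, {"linear": [0.0172, -0.0357, 0], "twist": 0}, {"linear": [0.0172, -0.0357, 0], "twist": 0}])

```text
clock: 2.13
position: [0.2545, -0.3395, 0.1218]
orientation: [3.141, -0.0, -0.146]
contact_force: [1.2, -0.7, 0.3]
opening: 0.0592
```

>>> play_rows(increments=[{"linear": [0.0172, -0.0357, 0], "twist": 0}, {"linear": [0.0172, -0.0357, 0], "twist": 0}, {"linear": [0.0172, -0.0357, 0], "twist": 0}, {"linear": [0.0172, -0.0357, 0], "twist": 0}, {"linear": [0.0172, -0.0357, 0], "twist": 0}])

```text
clock: 2.55
position: [0.3657, -0.1752, 0.1221]
orientation: [3.141, -0.001, -0.145]
contact_force: [0.8, -0.9, -0.1]
opening: 0.0596
```

>>> play_rows(increments=[{"linear": [0.0172, -0.0357, 0], "twist": 0}, {"linear": [0.0172, -0.0357, 0], "twist": 0}, {"linear": [0.0172, -0.0357, 0], "twist": 0}, {"linear": [0.0172, -0.0357, 0], "twist": 0}, {"linear": [0.0172, -0.0357, 0], "twist": 0}])

```text
clock: 2.97
position: [0.4767, -0.0107, 0.122]
orientation: [3.141, -0.001, -0.145]
contact_force: [1.1, -0.3, 0.2]
opening: 0.0594
```

>>> play_rows(increments=[{"linear": [0, 0, 0.02], "twist": 0}, {"linear": [0, 0, 0.02], "twist": 0}, {"linear": [0, 0, 0.02], "twist": 0}, {"linear": [0, 0, 0.016], "twist": 0}, {"linear": [0, 0, 0.01], "twist": 0}])

```text
clock: 3.38
position: [0.475, -0.0123, 0.0342]
orientation: [3.142, 0.002, -0.145]
contact_force: [0.1, -0.1, 0.5]
opening: 0.0593
```

>>> play_rows(increments=[{"linear": [0.006, 0, 0], "twist": 0}, {"linear": [0.007, 0, 0], "twist": 0}, {"linear": [0.007, 0, 0], "twist": 0}, {"linear": [0.007, 0, 0], "twist": 0}, {"linear": [0.006, 0, 0], "twist": 0}])

```text
clock: 3.8
position: [0.5102, -0.0178, 0.0367]
orientation: [3.141, -0.002, -0.145]
contact_force: [-0.5, 0.1, -0.1]
opening: 0.0593
```

>>> play_rows(increments=[{"linear": [0.006, 0, 0], "twist": 0}, {"linear": [0.006, 0, 0], "twist": 0}, {"linear": [0.006, 0, 0], "twist": 0}, {"linear": [0.006, 0, 0], "twist": 0}, {"linear": [0.005, 0, 0], "twist": 0}])

```text
clock: 4.22
position: [0.5372, -0.0217, 0.0358]
orientation: [3.141, 0.001, -0.145]
contact_force: [-4.8, 0.2, 3.4]
opening: 0.0597
```

>>> play_rows(increments=[{"linear": [0.002, 0, 0], "twist": 0}, {"linear": [0.002, 0, 0], "twist": 0}, {"linear": [0.001, 0, 0], "twist": 0}, {"linear": [0.001, 0, 0], "twist": 0}, {"linear": [0.0, 0, 0], "twist": 0}])

```text
clock: 4.63
position: [0.5432, -0.0226, 0.0358]
orientation: [3.141, -0.0, -0.145]
contact_force: [-3.0, 0.8, 1.9]
opening: 0.0597
```

>>> play_rows(increments=[{"linear": [0.0015, 0, 0], "twist": 0}, {"linear": [0.0015, 0, 0], "twist": 0}, {"linear": [0.001, 0, 0], "twist": 0}, {"linear": [0.001, 0, 0], "twist": 0}, {"linear": [0.001, 0, 0], "twist": 0}])

```text
clock: 5.05
position: [0.5478, -0.0232, 0.0357]
orientation: [3.141, 0.003, -0.145]
contact_force: [-10.5, 0.6, 6.7]
opening: 0.0594
```

>>> play_rows(increments=[{"linear": [0.001, 0, 0], "twist": 0}, {"linear": [0.0005, 0, 0], "twist": 0}, {"linear": [0.0005, 0, 0], "twist": 0}, {"linear": [0.0, 0, 0], "twist": 0}, {"linear": [0.0, 0, 0], "twist": 0}])

```text
clock: 5.47
position: [0.5479, -0.0232, 0.0357]
orientation: [3.141, 0.007, -0.145]
contact_force: [-13.7, 0.8, 10.3]
opening: 0.0597
```

>>> play_rows(increments=[{"linear": [-0.01, 0, 0], "twist": 0}, {"linear": [-0.02, 0, 0], "twist": 0}, {"linear": [-0.006, 0, -0.02], "twist": 0}, {"linear": [0, 0, -0.02], "twist": 0}, {"linear": [0, 0, -0.02], "twist": 0}])

```text
clock: 5.88
position: [0.516, -0.0186, 0.0967]
orientation: [3.141, -0.002, -0.145]
contact_force: [0.5, 0.3, 0.4]
opening: 0.0595
```

>>> play_rows(increments=[{"linear": [0.018, 0.02, 0], "twist": 0}, {"linear": [0.018, 0.02, 0], "twist": 0}, {"linear": [0.018, 0.02, 0], "twist": 0}, {"linear": [0.018, 0.02, 0], "twist": 0}, {"linear": [0.018, 0.02, 0], "twist": 0}], grip=145)

```text
clock: 6.3
position: [0.5918, -0.1319, 0.0962]
orientation: [3.141, -0.003, -0.145]
contact_force: [-0.4, 0.2, 0.0]
opening: 0.0399
```

>>> play_rows(increments=[{"linear": [0, 0, 0], "twist": -0.105}, {"linear": [0, 0, 0], "twist": -0.105}, {"linear": [0, 0, 0], "twist": -0.105}, {"linear": [0, 0, 0], "twist": -0.105}, {"linear": [0, 0, 0], "twist": -0.105}])

```text
clock: 6.72
position: [0.5911, -0.131, 0.096]
orientation: [3.14, -0.002, 0.385]
contact_force: [-0.6, -0.4, -0.4]
opening: 0.0395
```

>>> play_rows(increments=[{"linear": [0, 0, 0], "twist": -0.105}, {"linear": [0, 0, 0], "twist": -0.105}, {"linear": [0, 0, 0], "twist": -0.105}, {"linear": [0, 0, 0], "twist": -0.105}, {"linear": [0, 0, 0], "twist": -0.105}])

```text
clock: 7.13
position: [0.5911, -0.1309, 0.0961]
orientation: [3.139, -0.001, 0.91]
contact_force: [-0.3, 0.1, -0.3]
opening: 0.0395
```

>>> play_rows(increments=[{"linear": [0, 0, 0], "twist": -0.105}, {"linear": [0, 0, 0], "twist": -0.105}, {"linear": [0, 0, 0], "twist": -0.105}, {"linear": [0, 0, 0], "twist": -0.105}, {"linear": [0, 0, 0], "twist": -0.1}])

```text
clock: 7.55
position: [0.5911, -0.1308, 0.0961]
orientation: [3.139, 0.001, 1.43]
contact_force: [0.1, -0.6, -0.0]
opening: 0.0395
```

```bash
cat >> h.py <<'E'
A=-0.1448;T0=np.array([.5454,.0164]);RJ=np.array([[np.cos(A),-np.sin(A)],[np.sin(A),np.cos(A)]])
def tojig(p): return RJ.T@(np.array(p)[:2]-T0)
def toworld(x,y,z): return np.append(RJ@np.array([x,y])+T0,z)
def shot(n,cam="side"):
    im=imaging.camera(cam); o=(220,140) if cam=="top" else (220,150)
    cv2.imwrite(f"pics/{n}.png",cv2.resize(im[o[1]:o[1]+150,o[0]:o[0]+200],None,fx=4,fy=4,interpolation=cv2.INTER_CUBIC))
E
python3 - <<'E'
from h import *
o=get_obs(); print(tojig(o["position"]),o["position"],o["orientation"],o["joints"])
shot("s1"); shot("t1","top")
E
```

```text
[ 0.06649586 -0.13909912] [ 0.59112872 -0.13083841  0.09606155] [3.13875937e+00 5.97614319e-04 1.42999374e+00] [-3.44345605e-01  6.03510570e-01  1.46035458e+00 -1.42739376e-05
  1.07483190e+00 -2.03537092e-01]
```

View pics/s1.png

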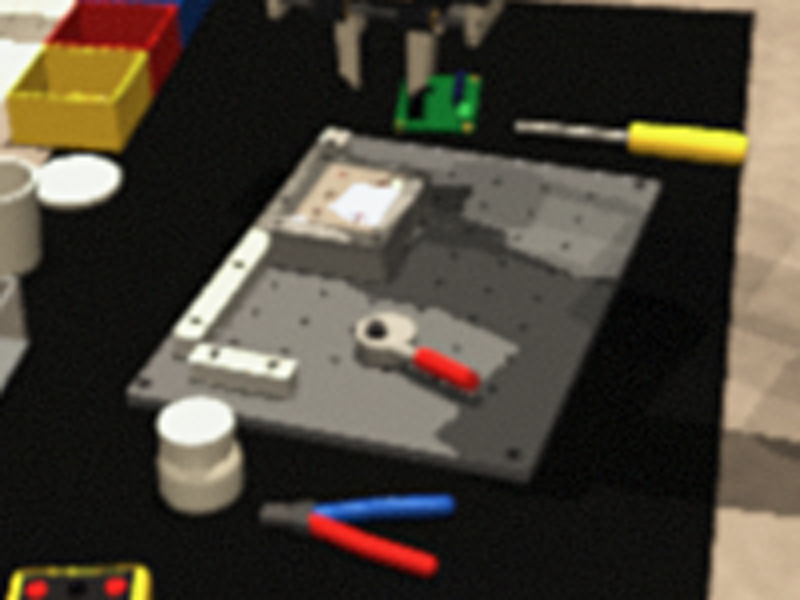

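>>> play_rows(increments=[{"linear": [0, -0.0045, 0.02], "twist": 0.004}, {"linear": [0, 0, 0.02], "twist": 0}, {"linear": [0, 0, 0.012], "twist": 0}, {"linear": [0, 0, 0.008], "twist": 0}, {"linear": [0.008, 0, 0], "twist": 0}])

```text
clock: 8.07
position: [0.5861, -0.1226, 0.0341]
orientation: [-3.139, 0.0, 1.418]
contact_force: [-1.2, 0.6, 0.1]
opening: 0.0399
```

>>> play_rows(increments=[{"linear": [0.008, 0, 0], "twist": 0}, {"linear": [0.008, 0, 0], "twist": 0}, {"linear": [0.008, 0, 0], "twist": 0}, {"linear": [0.008, 0, 0], "twist": 0}, {"linear": [0.008, 0, 0], "twist": 0}])

```text
clock: 8.48
position: [0.5933, -0.0818, 0.0367]
orientation: [3.14, 0.001, 1.421]
contact_force: [-0.8, -4.0, 2.8]
opening: 0.0392
```

>>> play_rows(increments=[{"linear": [0.008, 0, 0], "twist": 0}, {"linear": [0.008, 0, 0], "twist": 0}, {"linear": [0.008, 0, 0], "twist": 0}, {"linear": [0.008, 0, 0], "twist": 0}, {"linear": [0.008, 0, 0], "twist": 0}])

```text
clock: 8.9
position: [0.5992, -0.0427, 0.0367]
orientation: [3.14, 0.001, 1.421]
contact_force: [-1.5, -4.8, 4.8]
opening: 0.0396
```

>>> play_rows(increments=[{"linear": [0.008, 0, 0], "twist": 0}, {"linear": [0.008, 0, 0], "twist": 0}, {"linear": [0.008, 0, 0], "twist": 0}, {"linear": [0.008, 0, 0], "twist": 0}, {"linear": [0.008, 0, 0], "twist": 0}])

```text
clock: 9.32
position: [0.6051, -0.0031, 0.0367]
orientation: [3.14, 0.001, 1.421]
contact_force: [-1.3, -5.4, 5.0]
opening: 0.0397
```

>>> play_rows(increments=[{"linear": [0.006, 0, 0], "twist": 0}, {"linear": [0.005, 0, 0], "twist": 0}, {"linear": [0.004, 0, 0], "twist": 0}, {"linear": [0.003, 0, 0], "twist": 0}, {"linear": [0.002, 0, 0], "twist": 0}])

```text
clock: 9.73
position: [0.608, 0.0167, 0.0366]
orientation: [3.14, 0.001, 1.421]
contact_force: [-2.0, -6.7, 5.0]
opening: 0.0401
```

```bash
python3 - <<'E'
from h import *
o=get_obs(); print(tojig(o["position"]),o["position"],o["orientation"],o["contact_force"])
shot("s2")
E
```

```text
[0.0619401  0.00933451] [0.60803881 0.01669921 0.03655962] [3.14023405e+00 8.33240786e-04 1.42113249e+00] [-2.00211289 -6.69074733  5.01671771]
```

View pics/s2.png

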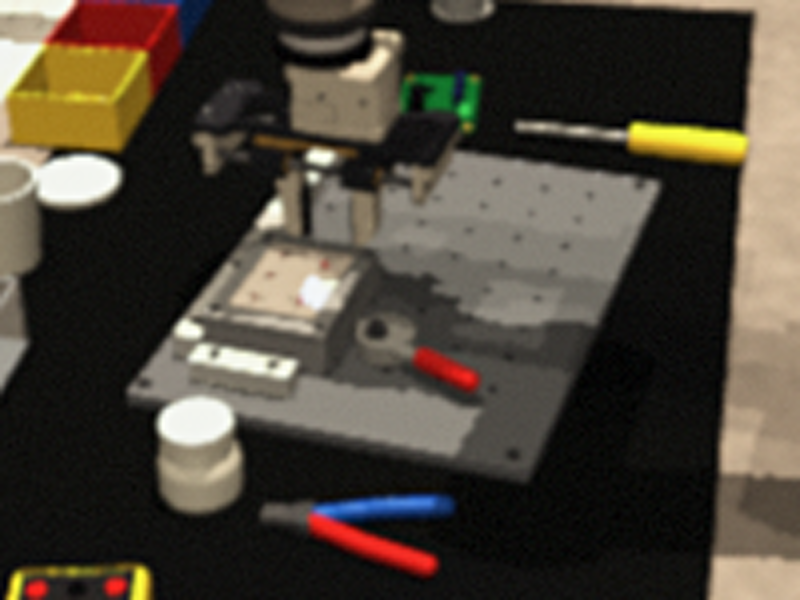

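>>> play_rows(increments=[{"linear": [0.003, 0, 0], "twist": 0}, {"linear": [0.003, 0, 0], "twist": 0}, {"linear": [0.002, 0, 0], "twist": 0}, {"linear": [0.002, 0, 0], "twist": 0}, {"linear": [0.001, 0, 0], "twist": 0}])

```text
clock: 10.2
position: [0.6096, 0.0274, 0.0364]
orientation: [3.141, 0.001, 1.421]
contact_force: [-1.0, -6.3, 5.0]
opening: 0.0396
```

>>> play_rows(increments=[{"linear": [0.001, 0, 0], "twist": 0}, {"linear": [0.001, 0, 0], "twist": 0}, {"linear": [0.001, 0, 0], "twist": 0}, {"linear": [0.001, 0, 0], "twist": 0}, {"linear": [0.0, 0, 0], "twist": 0}])

```text
clock: 10.62
position: [0.6101, 0.0313, 0.0364]
orientation: [3.141, 0.001, 1.421]
contact_force: [-0.1, -5.1, 3.6]
opening: 0.0401
```

>>> play_rows(increments=[{"linear": [0.0005, 0, 0], "twist": 0}, {"linear": [0.0005, 0, 0], "twist": 0}, {"linear": [0.0005, 0, 0], "twist": 0}, {"linear": [0.0, 0, 0], "twist": 0}, {"linear": [0.0, 0, 0], "twist": 0}])

```text
clock: 11.03
position: [0.6102, 0.0317, 0.0363]
orientation: [3.141, 0.002, 1.421]
contact_force: [-0.8, -8.8, 5.1]
opening: 0.0402
```

>>> play_rows(increments=[{"linear": [0.0005, 0, 0], "twist": 0}, {"linear": [0.0005, 0, 0], "twist": 0}, {"linear": [0.0005, 0, 0], "twist": 0}, {"linear": [0.0005, 0, 0], "twist": 0}, {"linear": [0.0, 0, 0], "twist": 0}])

```text
clock: 11.45
position: [0.6103, 0.0319, 0.0364]
orientation: [3.141, 0.005, 1.421]
contact_force: [-2.4, -16.8, 5.8]
opening: 0.0396
```

>>> play_rows(increments=[{"linear": [-0.008, 0, 0], "twist": 0}, {"linear": [-0.012, 0, 0], "twist": 0}, {"linear": [0, 0, -0.02], "twist": 0}, {"linear": [0, 0, -0.02], "twist": 0}, {"linear": [0, 0, -0.02], "twist": 0}])

```text
clock: 11.87
position: [0.6067, 0.0152, 0.0958]
orientation: [-3.14, -0.001, 1.42]
contact_force: [-0.1, 0.0, 1.3]
opening: 0.0394
```

>>> play_rows(increments=[{"linear": [0, 0, 0], "twist": 0.105}, {"linear": [0, 0, 0], "twist": 0.105}, {"linear": [0, 0, 0], "twist": 0.105}, {"linear": [0, 0, 0], "twist": 0.105}, {"linear": [0, 0, 0], "twist": 0.105}], grip=0)

```text
clock: 12.28
position: [0.607, 0.0155, 0.0954]
orientation: [-3.14, -0.0, 0.891]
contact_force: [0.1, 1.1, 0.5]
opening: 0.0686
```

>>> play_rows(increments=[{"linear": [0, 0, 0], "twist": 0.105}, {"linear": [0, 0, 0], "twist": 0.105}, {"linear": [0, 0, 0], "twist": 0.105}, {"linear": [0, 0, 0], "twist": 0.105}, {"linear": [0, 0, 0], "twist": 0.105}])

```text
clock: 12.7
position: [0.607, 0.0155, 0.0954]
orientation: [-3.14, 0.0, 0.366]
contact_force: [-0.5, -0.1, -0.0]
opening: 0.0916
```

>>> play_rows(increments=[{"linear": [0, 0, 0], "twist": 0.105}, {"linear": [0, 0, 0], "twist": 0.105}, {"linear": [0, 0, 0], "twist": 0.105}, {"linear": [0, 0, 0], "twist": 0.105}, {"linear": [0, 0, 0], "twist": 0.096}])

```text
clock: 13.12
position: [0.6069, 0.0155, 0.0953]
orientation: [-3.141, 0.001, -0.15]
contact_force: [-0.4, -0.3, 0.6]
opening: 0.0915
```

>>> play_rows(increments=[{"linear": [-0.015, -0.019, 0], "twist": 0}, {"linear": [-0.015, -0.019, 0], "twist": 0}, {"linear": [-0.015, -0.019, 0], "twist": 0}, {"linear": [-0.015, -0.019, 0], "twist": 0}, {"linear": [-0.014, -0.019, 0], "twist": 0}])

```text
clock: 13.53
position: [0.5467, 0.121, 0.0954]
orientation: [-3.141, 0.001, -0.146]
contact_force: [1.0, 0.3, -0.2]
opening: 0.0915
```

```bash
python3 - <<'E'
from h import *
o=get_obs(); print(tojig(o["position"]),o["position"],o["orientation"],o["opening"])
shot("s3")
E
```

```text
[-0.01384822  0.10365338] [0.54665331 0.12096684 0.09539167] [-3.14084899e+00  1.26659561e-03 -1.45526196e-01] 0.09152517015298253
```

View pics/s3.png

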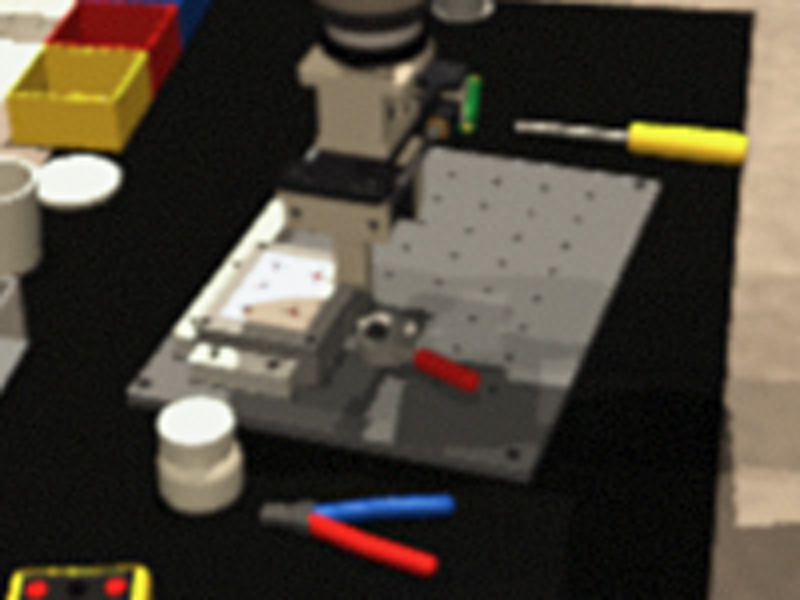

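>>> play_rows(increments=[{"linear": [0, 0.005, 0.015], "twist": 0}, {"linear": [0, 0, 0.018], "twist": 0}, {"linear": [0, 0, 0.016], "twist": 0}, {"linear": [0, 0, 0.01], "twist": 0}, {"linear": [0, 0, 0], "twist": 0}])

```text
clock: 14.0
position: [0.5455, 0.1148, 0.0345]
orientation: [3.141, 0.005, -0.145]
contact_force: [0.2, -1.3, -0.1]
opening: 0.0918
```

>>> play_rows(increments=[{"linear": [0.004, 0, 0], "twist": 0}, {"linear": [0.004, 0, 0], "twist": 0}, {"linear": [0.004, 0, 0], "twist": 0}, {"linear": [0.004, 0, 0], "twist": 0}, {"linear": [0.002, 0, 0], "twist": 0}])

```text
clock: 14.42
position: [0.5662, 0.1122, 0.0375]
orientation: [-3.141, -0.002, -0.145]
contact_force: [0.3, -0.4, -0.7]
opening: 0.0919
```

>>> play_rows(increments=[{"linear": [0.001, 0, 0], "twist": 0}, {"linear": [0.001, 0, 0], "twist": 0}, {"linear": [0.001, 0, 0], "twist": 0}, {"linear": [0.0005, 0, 0], "twist": 0}, {"linear": [0.0, 0, 0], "twist": 0}])

```text
clock: 14.83
position: [0.5678, 0.1118, 0.0367]
orientation: [3.141, 0.001, -0.145]
contact_force: [-2.4, 0.2, 2.1]
opening: 0.0915
```

```bash
python3 -c "
from h import *
o=get_obs(); print(tojig(o['position']),o['torque'])"
```

```text
[0.00844051 0.09763291] [-0.06807163  0.51235635 -0.13410375]
```

>>> play_rows(increments=[{"linear": [0.0005, 0, 0], "twist": 0}, {"linear": [0.0005, 0, 0], "twist": 0}, {"linear": [0.0005, 0, 0], "twist": 0}, {"linear": [0.0005, 0, 0], "twist": 0}, {"linear": [0.0, 0, 0], "twist": 0}])

```text
clock: 15.25
position: [0.5681, 0.1117, 0.0366]
orientation: [3.141, 0.005, -0.146]
contact_force: [-8.3, 0.5, 6.3]
opening: 0.0918
```

```bash
python3 -c "
from h import *
o=get_obs(); print(tojig(o['position']),o['torque'])"
```

```text
[0.00873924 0.09759781] [-0.13230365  1.58779924 -0.39610917]
```

>>> play_rows(increments=[{"linear": [-0.008, 0, 0], "twist": 0}, {"linear": [-0.013, 0, 0], "twist": 0}, {"linear": [0, 0, -0.02], "twist": 0}, {"linear": [0, 0, -0.02], "twist": 0}, {"linear": [0, 0, -0.02], "twist": 0}])

```text
clock: 15.67
position: [0.5496, 0.1146, 0.0973]
orientation: [3.141, -0.001, -0.145]
contact_force: [-0.5, 0.1, 0.2]
opening: 0.0917
```

>>> play_rows(increments=[{"linear": [-0.0106, -0.0134, 0], "twist": 0}, {"linear": [-0.0106, -0.0134, 0], "twist": 0}, {"linear": [-0.0106, -0.0134, 0], "twist": 0}, {"linear": [-0.0106, -0.0134, 0], "twist": 0}, {"linear": [-0.0106, -0.0134, 0], "twist": 0}], grip=255)

```text
clock: 16.08
position: [0.5069, 0.1892, 0.0969]
orientation: [-3.141, -0.002, -0.145]
contact_force: [0.1, 0.6, -0.8]
opening: 0.0631
```

>>> play_rows(increments=[{"linear": [0, 0, 0], "twist": -0.12}, {"linear": [0, 0, 0], "twist": -0.12}, {"linear": [0, 0, 0], "twist": -0.12}, {"linear": [0, 0, 0], "twist": -0.12}, {"linear": [0, 0, 0], "twist": -0.12}])

```text
clock: 16.5
position: [0.5072, 0.1886, 0.0969]
orientation: [3.141, -0.002, 0.461]
contact_force: [-0.5, -0.4, -1.3]
opening: 0.03
```

>>> play_rows(increments=[{"linear": [0, 0, 0], "twist": -0.12}, {"linear": [0, 0, 0], "twist": -0.12}, {"linear": [0, 0, 0], "twist": -0.12}, {"linear": [0, 0, 0], "twist": -0.12}, {"linear": [0, 0, 0], "twist": -0.12}])

```text
clock: 16.92
position: [0.5073, 0.1886, 0.0968]
orientation: [3.14, -0.001, 1.061]
contact_force: [-0.1, -0.6, -0.4]
opening: 0.0008
```

```bash
python3 - <<'E'
from h import *
o=get_obs(); print(tojig(o["position"]),o["position"],o["orientation"],o["opening"],o["orientation"][2]-A)
shot("s4")
shot("t4","top")
E
```

```text
[-0.06257026  0.16484969] [0.50727146 0.18855305 0.09684959] [ 3.14018475e+00 -9.51466036e-04  1.06104182e+00] 0.0008283002092941929 1.2058418238012003
```

View pics/s4.png

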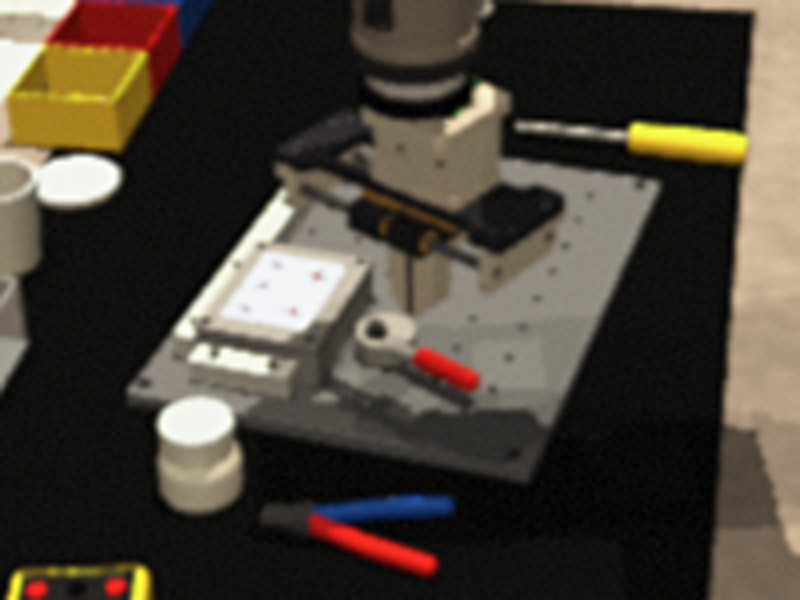

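View pics/t4.png

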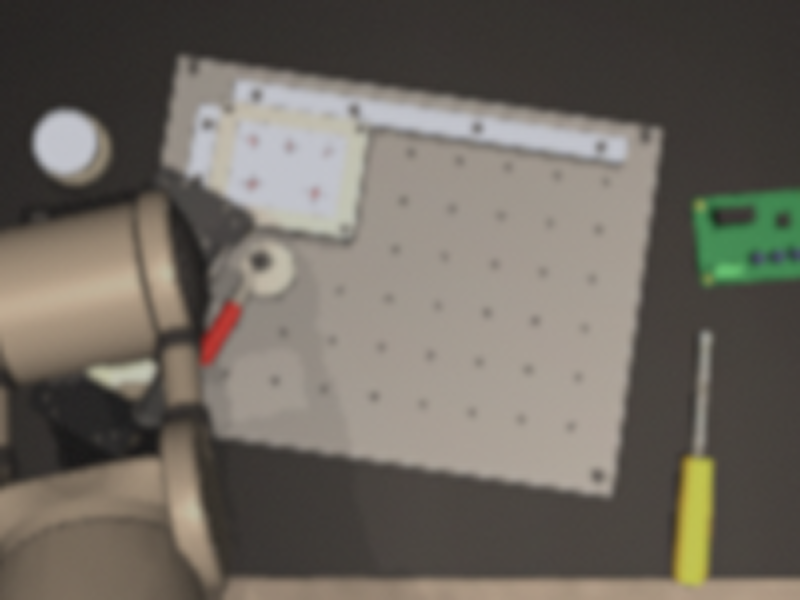

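>>> play_rows(increments=[{"linear": [0, 0, 0.018], "twist": 0}, {"linear": [0, 0, 0.018], "twist": 0}, {"linear": [0, 0, 0.015], "twist": 0}, {"linear": [0, 0, 0.009], "twist": 0}, {"linear": [0, 0, 0], "twist": 0}])

```text
clock: 17.43
position: [0.5058, 0.1882, 0.035]
orientation: [-3.139, 0.002, 1.052]
contact_force: [-0.6, -0.2, -0.6]
opening: 0.0001
```

>>> play_rows(increments=[{"linear": [-0.008, 0, 0], "twist": 0}, {"linear": [-0.008, 0, 0], "twist": 0}, {"linear": [-0.006, -0.0012, 0], "twist": -0.08}, {"linear": [-0.006, -0.0012, 0], "twist": -0.08}, {"linear": [-0.006, -0.0012, 0], "twist": -0.08}])

```text
clock: 17.85
position: [0.4881, 0.159, 0.0379]
orientation: [3.14, -0.001, 1.298]
contact_force: [-0.4, 1.2, 0.2]
opening: 0.0001
```

>>> play_rows(increments=[{"linear": [-0.006, -0.0012, 0], "twist": -0.08}, {"linear": [-0.006, -0.0012, 0], "twist": -0.08}, {"linear": [-0.006, -0.0012, 0], "twist": -0.08}, {"linear": [-0.006, -0.0012, 0], "twist": -0.08}, {"linear": [-0.006, -0.0012, 0], "twist": -0.08}])

```text
clock: 18.27
position: [0.4788, 0.13, 0.0379]
orientation: [3.14, 0.0, 1.698]
contact_force: [0.1, 1.0, -0.8]
opening: 0.0003
```

```bash
cat >> h.py <<'E'
def lev():
    o=get_obs(); p=tojig(o["position"])-[-.007,.105]; al=o["orientation"][2]-A; n=-np.array([np.cos(al),np.sin(al)]); u=np.array([n[1],-n[0]])
    f=RJ.T@np.array(o["contact_force"])[:2]
    print("clk",o["clock"],"r",p@u,"d",p@n,"cam if flat",al+np.pi/2-np.radians(140),"f n,u",f@n,f@u,"z",o["position"][2])
    # angle from contact at d=.0175
    r=np.hypot(*p); print("cam from pos",(np.arctan2(p[1],p[0])%(2*np.pi))+np.arcsin(.0175/r)-np.radians(140))
E
python3 -c "
from h import *
lev()"
```

```text
clk 18.2667 r 0.0730956162819831 d -0.018106812835548377 cam if flat 0.9698072989769839 f n,u -0.97357797703037 -0.21279039480654657 z 0.037914720051753836
cam from pos 0.9615140913960509
```

>>> play_rows(increments=[{"linear": [-0.006, -0.0012, 0], "twist": -0.08}, {"linear": [-0.006, -0.0012, 0], "twist": -0.08}, {"linear": [-0.006, -0.0012, 0], "twist": -0.08}, {"linear": [-0.006, -0.0012, 0], "twist": -0.08}, {"linear": [-0.006, -0.0012, 0], "twist": -0.08}])

```text
clock: 18.68
position: [0.4816, 0.0997, 0.0379]
orientation: [3.14, 0.001, 2.098]
contact_force: [-0.3, -0.5, -0.0]
opening: 0.0005
```

>>> play_rows(increments=[{"linear": [-0.0045, -0.0009, 0], "twist": -0.06}, {"linear": [-0.0045, -0.0009, 0], "twist": -0.06}, {"linear": [-0.0037, -0.0008, 0], "twist": -0.05}, {"linear": [-0.0022, -0.0005, 0], "twist": -0.03}, {"linear": [0, 0, 0], "twist": 0}])

```text
clock: 19.1
position: [0.4877, 0.0856, 0.0379]
orientation: [3.14, 0.002, 2.294]
contact_force: [-0.0, 0.2, -0.8]
opening: 0.0009
```

```bash
python3 -c "
from h import *
lev()"
```

```text
clk 19.1 r 0.07304418869340965 d -0.016905233420609934 cam if flat 1.566498584514381 f n,u -0.1594917058898768 -0.08167729995098769 z 0.03785827233354605
cam from pos 1.574648920198011
```

>>> play_rows(increments=[{"linear": [-0.0015, -0.0003, 0], "twist": -0.02}, {"linear": [-0.0015, -0.0003, 0], "twist": -0.02}, {"linear": [-0.0015, -0.0003, 0], "twist": -0.02}, {"linear": [-0.0015, -0.0003, 0], "twist": -0.02}, {"linear": [-0.0015, -0.0003, 0], "twist": -0.02}])

```text
clock: 19.52
position: [0.4914, 0.08, 0.0368]
orientation: [-3.142, 0.0, 2.397]
contact_force: [-0.6, 0.2, -0.4]
opening: 0.0004
```

>>> play_rows(increments=[{"linear": [-0.0015, -0.0003, 0], "twist": -0.02}, {"linear": [-0.0015, -0.0003, 0], "twist": -0.02}, {"linear": [-0.0015, -0.0003, 0], "twist": -0.02}, {"linear": [0, 0, 0], "twist": 0}, {"linear": [0, 0, 0], "twist": 0}])

```text
clock: 19.93
position: [0.4941, 0.0764, 0.0368]
orientation: [-3.142, -0.0, 2.455]
contact_force: [0.8, -0.3, -0.3]
opening: 0.0007
```

```bash
python3 -c "
from h import *
lev()"
```

```text
clk 19.9333 r 0.0724834476134346 d -0.01750463732378741 cam if flat 1.7267533812175495 f n,u 0.8501121562520897 -0.287960593959337 z 0.03675115613642278
cam from pos 1.7266894040183507
```

```bash
python3 -c "
from h import *
shot('s5')"
```

View pics/s5.png

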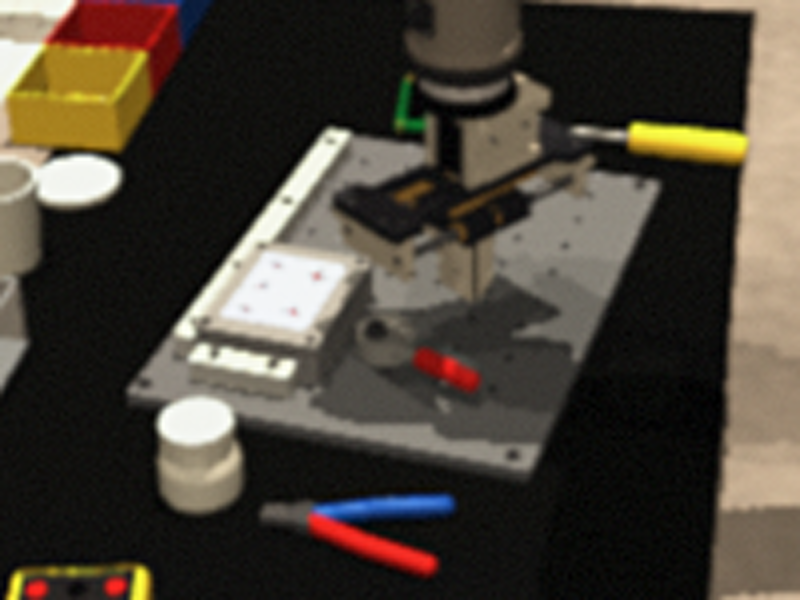

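```bash
python3 -c "
from h import *
o=get_obs();p=np.array(o['position'])
c=lambda q:((px('side',q)-[220,150]+.5)*4-.5).round()
print('tcp',c(p),'tip',c(p-[0,0,.019]),'floor under',c([p[0],p[1],.012]))
print('pivot',c(toworld(-.007,.105,.029)),'home lid corners',[c(toworld(*q,.048)) for q in((.02,.035),(.02,.155),(.115,.155))])
for uv in ((475,380),(420,357),(378,330)): print(uv,tojig(at_z('side',crops(*uv),.029)))
print([ (r['confidence'],tojig(at_z('side',r['uv'],.029))) for r in imaging.mark_of('side','cam_grip')])
import cv2; im=imaging.camera('top'); cv2.imwrite('pics/t5.png',cv2.resize(im[140:290,220:420],None,fx=4,fy=4,interpolation=cv2.INTER_CUBIC))
"
```

```text
tcp [464. 305.] tip [464. 326.] floor under [464. 332.]
pivot [373. 341.] home lid corners [array([370., 263.]), array([313., 351.]), array([190., 329.])]
(475, 380) [-0.09186672  0.12950196]
(420, 357) [-0.04588446  0.1142843 ]
(378, 330) [-0.00563062  0.09089427]
[(0.56, array([-0.07974591,  0.13405481]))]
```

View pics/t5.png

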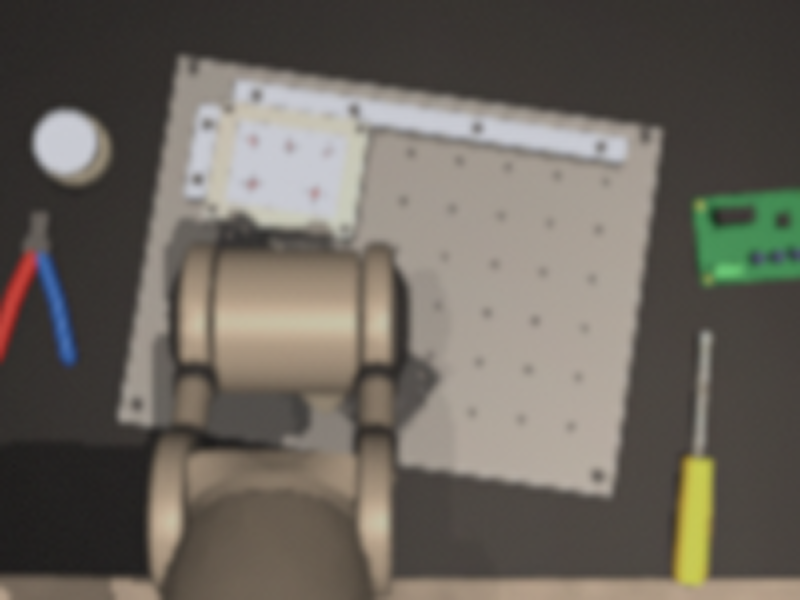

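```bash
python3 -c "
from h import *
c=lambda q:((px('side',q)-[220,150]+.5)*4-.5).round()
for p in ([.5911,-.1308,.0961],[.5073,.1886,.0968]):
  p=np.array(p);print('tcp',c(p),'tip',c(p-[0,0,.019]))
from cv2 import imread,imwrite
s=cv2.imread('pics/s1.png')[0:200,250:500]; t=cv2.imread('pics/s4.png')[180:400,330:580]
imwrite('pics/j.png',np.hstack([cv2.resize(s,(380,380)),cv2.resize(t,(380,380))]))
"
```

```text
tcp [385.  95.] tip [386. 115.]
tcp [418. 321.] tip [419. 344.]
```

>>> play_rows(increments=[{"linear": [0, 0, -0.02], "twist": 0}, {"linear": [0, 0, -0.02], "twist": 0}, {"linear": [0, 0, -0.02], "twist": 0}, {"linear": [0, 0, 0], "twist": 0.093}, {"linear": [0, 0, 0], "twist": 0.093}], grip=145)

```text
clock: 20.5
position: [0.4949, 0.0765, 0.0982]
orientation: [3.139, 0.002, 2.265]
contact_force: [-0.1, -0.8, 0.1]
opening: 0.0294
```

>>> play_rows(increments=[{"linear": [0, 0, 0], "twist": 0.11}, {"linear": [0, 0, 0], "twist": 0.11}, {"linear": [0, 0, 0], "twist": 0.11}, {"linear": [0, 0, 0], "twist": 0.11}, {"linear": [0, 0, 0], "twist": 0.11}])

```text
clock: 20.92
position: [0.494, 0.0765, 0.0968]
orientation: [-3.142, 0.0, 1.713]
contact_force: [-0.0, 0.1, 0.3]
opening: 0.0397
```

>>> play_rows(increments=[{"linear": [0, 0, 0], "twist": 0.11}, {"linear": [0, 0, 0], "twist": 0.11}, {"linear": [0, 0, 0], "twist": 0.11}, {"linear": [0, 0, 0], "twist": 0.11}, {"linear": [0, 0, 0], "twist": 0.11}])

```text
clock: 21.33
position: [0.494, 0.0765, 0.0968]
orientation: [-3.141, 0.0, 1.163]
contact_force: [-0.2, -0.6, -0.1]
opening: 0.0395
```

>>> play_rows(increments=[{"linear": [0, 0, 0], "twist": 0.108}, {"linear": [0.026, -0.0187, 0], "twist": 0}, {"linear": [0.026, -0.0187, 0], "twist": 0}, {"linear": [0.026, -0.0187, 0], "twist": 0}, {"linear": [0.026, -0.0187, 0], "twist": 0}])

```text
clock: 21.75
position: [0.4792, 0.2049, 0.0968]
orientation: [3.142, 0.0, 1.06]
contact_force: [-0.0, 0.1, -0.6]
opening: 0.0393
```

```bash
python3 -c "
from h import *
lev(); print(get_obs()['opening']); shot('s6')
c=lambda q:((px('side',q)-[220,150]+.5)*4-.5).round()
p=np.array(get_obs()['position']);print('tcp',c(p),'tip',c(p-[0,0,.019]))"
```

```text
clk 21.75 r 0.10577807168814435 d -0.03654742684752474 cam if flat 0.3320146173644378 f n,u -0.10065367351030187 0.06132164917791643 z 0.09681445743091145
cam from pos 0.15635961734985537
0.039256382938802334
tcp [455. 342.] tip [455. 366.]
```

View pics/s6.png

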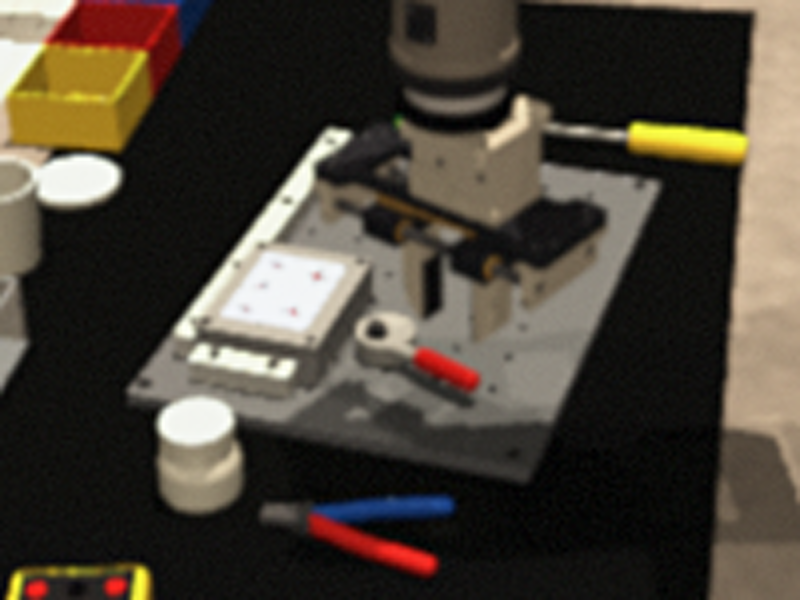

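```bash
python3 - <<'E'
from h import *
c=lambda q:((px('side',q)-[220,150]+.5)*4-.5)
out=[]
for n,p,yaw,g,org in(("s1",[.5911,-.1308,.0961],1.43,.0395,(280,20)),("s6",get_obs()["position"],1.06,.0393,(350,220))):
    im=cv2.imread(f"pics/{n}.png"); p=np.array(p)
    X=np.array([np.cos(yaw),np.sin(yaw),0]);Y=np.array([np.sin(yaw),-np.cos(yaw),0])
    for s in(1,-1):
        pts=[p+X*a*.0095+Y*s*(g/2+b)-[0,0,.019] for a,b in((1,0),(1,.019),(-1,.019),(-1,0))]
        cv2.polylines(im,[np.int32([c(q) for q in pts])],True,(0,0,255),1)
    cv2.circle(im,tuple(int(v) for v in c(p)),3,(255,0,255),-1)
    x,y=org; out.append(cv2.resize(im[y:y+170,x:x+190],(400,358)))
cv2.imwrite("pics/j.png",np.hstack(out))
E
```

```text
(no output)
```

View pics/j.png

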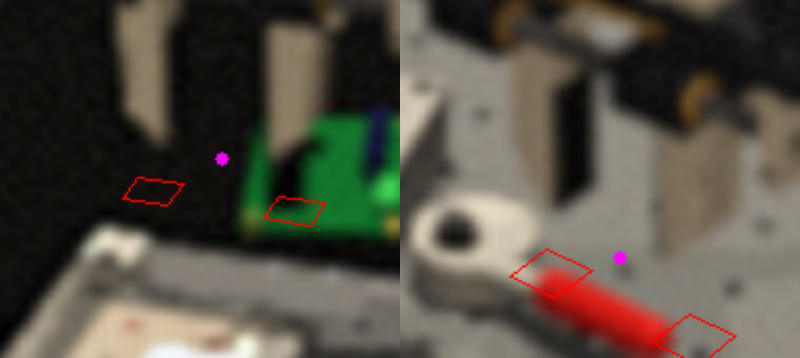

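>>> play_rows(increments=[{"linear": [0, 0, 0.015], "twist": 0}, {"linear": [0, 0, 0.015], "twist": 0}, {"linear": [0, 0, 0.015], "twist": 0}, {"linear": [0, 0, 0.01], "twist": 0}, {"linear": [0, 0, 0.005], "twist": 0}])

```text
clock: 22.22
position: [0.4788, 0.2034, 0.0355]
orientation: [-3.14, 0.002, 1.061]
contact_force: [-0.9, -0.8, 0.8]
opening: 0.0394
```

>>> play_rows(increments=[{"linear": [0, 0, 0.003], "twist": 0}, {"linear": [0, 0, 0.003], "twist": 0}, {"linear": [0, 0, 0.002], "twist": 0}, {"linear": [0, 0, 0.002], "twist": 0}, {"linear": [0, 0, 0], "twist": 0}])

```text
clock: 22.63
position: [0.4797, 0.2037, 0.0268]
orientation: [3.141, -0.0, 1.061]
contact_force: [0.5, -1.0, 0.7]
opening: 0.0397
```

>>> play_rows(increments=[{"linear": [0, 0, 0.002], "twist": 0}, {"linear": [0, 0, 0.002], "twist": 0}, {"linear": [0, 0, 0.002], "twist": 0}, {"linear": [0, 0, 0.001], "twist": 0}, {"linear": [0, 0, 0], "twist": 0}])

```text
clock: 23.05
position: [0.4794, 0.2037, 0.0195]
orientation: [-3.141, 0.0, 1.061]
contact_force: [0.5, -0.3, -0.5]
opening: 0.0396
```

>>> play_rows(increments=[{"linear": [0, 0, 0.002], "twist": 0}, {"linear": [0, 0, 0.002], "twist": 0}, {"linear": [0, 0, 0.001], "twist": 0}, {"linear": [0, 0, 0.001], "twist": 0}, {"linear": [0, 0, 0], "twist": 0}])

```text
clock: 23.47
position: [0.4795, 0.2037, 0.0135]
orientation: [-3.141, 0.0, 1.061]
contact_force: [0.6, -0.2, 0.4]
opening: 0.0396
```

>>> play_rows(increments=[{"linear": [-0.008, 0, 0], "twist": 0}, {"linear": [-0.006, 0, 0], "twist": 0}, {"linear": [-0.004, 0, 0], "twist": 0}, {"linear": [-0.003, 0, 0], "twist": 0}, {"linear": [-0.003, 0, 0], "twist": 0}])

```text
clock: 23.88
position: [0.4675, 0.1825, 0.0139]
orientation: [-3.141, -0.0, 1.06]
contact_force: [-0.7, 1.8, -0.2]
opening: 0.0396
```

```bash
python3 -c "
from h import *
lev();o=get_obs();print(o['contact_force'],o['torque']);r=[(q['confidence'],tojig(at_z('side',q['uv'],.029))) for q in [*([imaging.camera('side')] and []),*imaging.mark_of('side','cam_grip')]];print(r)"
```

```text
clk 23.8833 r 0.10503306377829652 d -0.011361581085561769 cam if flat 0.3325668925077112 f n,u -1.2156482068647223 1.4925924206338943 z 0.013867735514294474
cam from pos 0.3912293325820868
[-0.70854713  1.78985856 -0.19137013] [ 0.41503967  0.04660557 -0.0038401 ]
[(0.58, array([-0.08856398,  0.13485528]))]
```

>>> play_rows(increments=[{"linear": [-0.0084, -0.0007, 0], "twist": -0.08}, {"linear": [-0.0084, -0.0007, 0], "twist": -0.08}, {"linear": [-0.0084, -0.0007, 0], "twist": -0.08}, {"linear": [-0.0084, -0.0007, 0], "twist": -0.08}, {"linear": [-0.0084, -0.0007, 0], "twist": -0.08}])

```text
clock: 24.4
position: [0.451, 0.1446, 0.0141]
orientation: [3.14, -0.0, 1.465]
contact_force: [1.6, 2.0, 0.0]
opening: 0.0395
```

```bash
cat >> h.py <<'E'
def lever(save=None):
    for c in("side","top"):
        imaging.camera(c)
        for q in imaging.mark_of(c,"cam_grip")[:2]:
            g=tojig(at_z(c,q["uv"],.029))-[-.007,.105]; print(c,round(q["confidence"],2),"r",np.hypot(*g).round(4),"cam",(np.arctan2(g[1],g[0])%(2*np.pi)-np.radians(140)).round(3))
E
python3 -c "
from h import *
lev();lever()"
```

```text
clk 24.4 r 0.10450543898683812 d -0.012328632351081632 cam if flat 0.7372667391266337 f n,u -2.190478318267531 -1.4192701059397763 z 0.014072412999109617
cam from pos 0.7869167083689081
side 0.82 r 0.0808 cam 0.764
```

>>> play_rows(increments=[{"linear": [-0.0084, -0.0007, 0], "twist": -0.08}, {"linear": [-0.0084, -0.0007, 0], "twist": -0.08}, {"linear": [-0.0084, -0.0007, 0], "twist": -0.08}, {"linear": [-0.0084, -0.0007, 0], "twist": -0.08}, {"linear": [-0.0084, -0.0007, 0], "twist": -0.08}])

```text
clock: 25.02
position: [0.4493, 0.1032, 0.0139]
orientation: [3.141, 0.0, 1.863]
contact_force: [0.2, 2.3, 0.4]
opening: 0.0392
```

>>> play_rows(increments=[{"linear": [-0.0084, -0.0007, 0], "twist": -0.08}, {"linear": [-0.0084, -0.0007, 0], "twist": -0.08}, {"linear": [-0.0084, -0.0007, 0], "twist": -0.08}, {"linear": [-0.0063, -0.0006, 0], "twist": -0.06}, {"linear": [-0.0052, -0.0005, 0], "twist": -0.05}])

```text
clock: 25.43
position: [0.4615, 0.0685, 0.0138]
orientation: [3.141, -0.0, 2.212]
contact_force: [0.5, 2.2, 0.3]
opening: 0.0398
```

```bash
python3 -c "
from h import *
lev();lever()"
```

```text
clk 25.4333 r 0.1054033560447388 d -0.012752737610307919 cam if flat 1.4838429169223843 f n,u -1.4693750306462041 -1.7344255810475444 z 0.013811011148901424
cam from pos 1.5290207409754384
side 0.66 r 0.0862 cam 1.524
side 0.45 r 0.0962 cam -1.794
```

>>> play_rows(increments=[{"linear": [-0.0031, -0.0003, 0], "twist": -0.03}, {"linear": [-0.0031, -0.0003, 0], "twist": -0.03}, {"linear": [-0.0031, -0.0003, 0], "twist": -0.03}, {"linear": [-0.0021, -0.0002, 0], "twist": -0.02}, {"linear": [-0.0021, -0.0002, 0], "twist": -0.02}])

```text
clock: 26.05
position: [0.4683, 0.0575, 0.0136]
orientation: [-3.141, -0.001, 2.341]
contact_force: [-0.5, 1.2, 0.8]
opening: 0.0393
```

>>> play_rows(increments=[{"linear": [-0.0021, -0.0002, 0], "twist": -0.02}, {"linear": [-0.0021, -0.0002, 0], "twist": -0.02}, {"linear": [-0.0021, -0.0002, 0], "twist": -0.02}, {"linear": [0, 0, 0], "twist": 0}, {"linear": [0, 0, 0], "twist": 0}])

```text
clock: 26.47
position: [0.4722, 0.0525, 0.0136]
orientation: [-3.141, -0.001, 2.401]
contact_force: [-3.2, 3.7, 0.6]
opening: 0.0393
```

```bash
python3 -c "
from h import *
lev()"
```

```text
clk 26.4667 r 0.10575629441857123 d -0.013676181534673607 cam if flat 1.6731956376424009 f n,u -4.829151984548378 -0.5388852294141431 z 0.013594551726118759
cam from pos 1.7094454194198878
```

>>> play_rows(increments=[{"linear": [-0.0016, -0.0001, 0], "twist": -0.015}, {"linear": [-0.0016, -0.0001, 0], "twist": -0.015}, {"linear": [-0.0016, -0.0001, 0], "twist": -0.015}, {"linear": [0, 0, 0], "twist": 0}, {"linear": [0, 0, 0], "twist": 0}])

```text
clock: 26.88
position: [0.4744, 0.0497, 0.0135]
orientation: [-3.14, -0.003, 2.446]
contact_force: [-5.7, 7.4, 3.4]
opening: 0.0394
```

```bash
python3 -c "
from h import *
lev()"
```

```text
clk 26.8833 r 0.10575980897416055 d -0.014942372961293344 cam if flat 1.7185838813605132 f n,u -9.120584497165526 -2.089127849599746 z 0.013508074643249924
cam from pos 1.7428110689874297
```

>>> play_rows(increments=[{"linear": [-0.0016, -0.0001, 0], "twist": -0.012}, {"linear": [-0.0016, -0.0001, 0], "twist": -0.012}, {"linear": [-0.0016, -0.0001, 0], "twist": -0.012}, {"linear": [0, 0, 0], "twist": 0}, {"linear": [0, 0, 0], "twist": 0}])

```text
clock: 27.3
position: [0.4767, 0.047, 0.0134]
orientation: [-3.139, -0.006, 2.483]
contact_force: [-9.4, 9.7, 5.8]
opening: 0.0395
```

>>> play_rows(increments=[{"linear": [-0.0016, -0.0001, 0], "twist": -0.01}, {"linear": [-0.0016, -0.0001, 0], "twist": -0.01}, {"linear": [0, 0, 0], "twist": 0}, {"linear": [0, 0, 0], "twist": 0}, {"linear": [0, 0, 0], "twist": 0}])

```text
clock: 27.72
position: [0.4782, 0.0454, 0.0134]
orientation: [-3.139, -0.008, 2.503]
contact_force: [-11.6, 11.7, 8.2]
opening: 0.0394
```

```bash
python3 -c "
from h import *
lev();lever()"
```

```text
clk 27.7167 r 0.10592746992222511 d -0.015300407482292588 cam if flat 1.7750759630999937 f n,u -16.305575891397186 -2.430792164887559 z 0.013358745573047278
cam from pos 1.7958737817262165
side 0.64 r 0.0733 cam 1.911
```

>>> play_rows(increments=[{"linear": [-0.0016, -0.0001, 0], "twist": -0.01}, {"linear": [-0.0016, -0.0001, 0], "twist": -0.01}, {"linear": [-0.001, 0, 0], "twist": 0}, {"linear": [0, 0, 0], "twist": 0}, {"linear": [0, 0, 0], "twist": 0}])

```text
clock: 28.33
position: [0.4803, 0.0433, 0.0133]
orientation: [-3.138, -0.01, 2.523]
contact_force: [-15.8, 13.6, 11.2]
opening: 0.0394
```

```bash
python3 -c "
from h import *
lev()"
```

```text
clk 28.3333 r 0.10605095668609325 d -0.014497177086735953 cam if flat 1.795461787533422 f n,u -20.751409469792087 -1.9678000204743993 z 0.013286526522948632
cam from pos 1.823835523736773
```

>>> play_rows(increments=[{"linear": [0.004, 0, 0], "twist": 0}, {"linear": [0.01, 0, 0], "twist": 0}, {"linear": [0.01, 0, 0], "twist": 0}, {"linear": [0.005, 0, -0.01], "twist": 0}, {"linear": [0, 0, -0.02], "twist": 0}])

```text
clock: 28.75
position: [0.4595, 0.0582, 0.043]
orientation: [-3.139, -0.003, 2.522]
contact_force: [-0.1, -0.1, 0.1]
opening: 0.0393
```

>>> play_rows(increments=[{"linear": [0, 0, -0.04], "twist": 0}, {"linear": [0, 0, -0.04], "twist": 0}, {"linear": [0, 0, -0.03], "twist": 0}, {"linear": [0, 0, -0.02], "twist": 0}, {"linear": [0, 0, 0], "twist": 0}])

```text
clock: 29.17
position: [0.4646, 0.0576, 0.1792]
orientation: [3.136, 0.009, 2.522]
contact_force: [1.9, 0.1, 0.0]
opening: 0.0396
```

```bash
python3 -c "
from h import *
shot('s7');lever();print(get_obs()['position'],get_obs()['contact_force'])"
```

```text
side 0.78 r 0.0804 cam 1.965
top 0.6 r 0.0847 cam 1.955
[0.46103295 0.05768896 0.17271728] [-0.19136498 -0.72768221 -0.12034468]
```

View pics/s7.png

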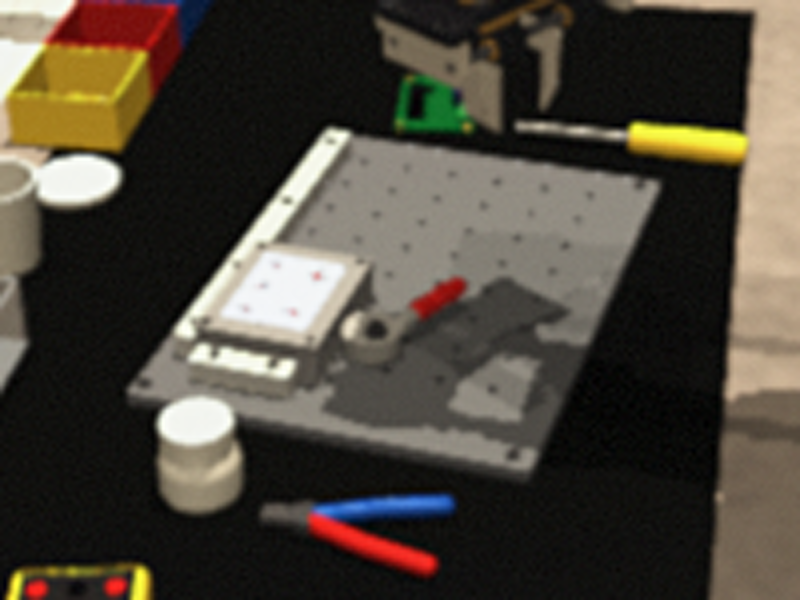

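```bash
python3 -c "
from station import arm
print(arm.close_job())"
```

```text
the job is handed in; nothing more can be done
None
```

The box is against the long fence and the end stop with the cam lever swung round onto it, and I handed the job in at about 29 s of the 72 s allowed. `close_job` gives no verdict.

**What I did:** I pushed the box back onto the fence, then slid it along to the end stop. A second push onto the fence stalled within 1 mm of the first. With the box home, I pushed the lever round with one finger until the handle force reached about 21 N, then backed off and lifted clear.

**Last checks:**
- The final side picture shows the box square against both bars, and the lever stayed where I left it.
- In that picture the jar, cutters, screwdriver and circuit board look unmoved. I did not re-check the reel or the multimeter.
- The wrist force read about zero before I handed in, so nothing was being touched.

**What failed or disagreed:**
- **First lever swing:** it passed over the handle without touching it. In the pictures the fingertips sat about 25 mm higher than the stated geometry, so I repeated the swing lower and the lever moved. The box pushes were made before I noticed, so they pressed near the box's top edge.
- **Final cam angle:** the tool position puts it at about 1.82 to 1.83, while the networks' marks put it at about 1.96. That is at the 1.95 hard stop, so the marks look slightly high. Both are above the 1.78 needed for a firm grip.
- **Pictures:** I viewed 12, two over the budget of 10, to sort out the fingertip height and check the result.

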